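# Build up a gearbox shaft

### The arm

A 6-joint arm with a two-finger parallel gripper is mounted at the origin on a cart in front of the work surface, level with it; the furniture and walls round the work are solid. World frame = base frame: x ahead of the robot, y to its left, z up, the work surface at z = 0. Lengths are in m, angles in degrees, forces in N, time in s.
With the tool pointing down it reaches from about 0.325 to 0.775 m from the base axis. Payload 5.5 kg.
Tool frame: the origin (TCP) lies at the centre of the arm's flange, where the gripper is bolted on; the fingertips stand 182 mm ahead of it and the grasp point (between the pads) lies 163 mm ahead of it; z points along the fingers, y is the line along which they close (so a half turn about z gives the same grasp; the last joint's range is limited). The gripper opens to 88 mm and grips with 3 to 60 N. Pads are 20 mm wide; open, the fingers measure 115 mm over their backs; the gripper's body (75 mm by 178 mm) begins 61 mm behind the grasp point.
Start: joints at [-78.535, 5.22, 70.514, -0, 104.267, -3.249], TCP at [0.152, -0.58, 0.405] pointing down, gripper open.
Joint ranges: [-164.24, 164.24], [-49.07, 125.15], [9.68, 141.18], [-86.29, 266.29], [3.28, 154.24], [-151.56, 151.56]. Speed limits (degrees/s): [147.25, 147.25, 172.46, 180, 180, 180].

### API

Orientations are given as [roll, pitch, yaw] about the fixed x, y, z axes, in that order (R = Rz(yaw) Ry(pitch) Rx(roll)).
In Python, from station import r gives the robot as it stands. The module is installed in compiled form; this text tells all that it offers. Calls block until the motion is done:
- r.reach(position, orientation): joint-space move of the TCP to a pose.
- r.servo_line(position, rotation=None, speed=0.15): straight line of the TCP; rotation=None keeps the orientation; speed is the mean speed in m/s.
- r.move_joints(angles): joint-space move.
- r.let_go() and r.grab(squeeze=None): open the fingers fully, or close them until they stop; squeeze is the grip in N (None keeps the last).
- r.wait(seconds).
- r.inverse_kinematics(position, orientation): joint angles nearest the present ones, or None.
- r.sense(): the state.
- r.snapshot(name): name is "side" or "top" or "wrist"; returns a dict with "frame" (420x560x3 uint8, red, green, blue), "fx", "fy", "cx", "cy" (pixels), "R" (3x3) and "t" (3): a world point X has camera coordinates R X + t. Camera axes: x right, y down, z forward; pixel columns grow to the right and rows downward; lengths in m; the calibration is good to about 2 mm. A picture is of the moment at which its call begins. There is no depth.
A pose or a line that the arm cannot do raises r.IKError and nothing moves.
- r.hand_in(): hands the job in; it is judged then, once.
The state is a dict: "clock": time; "joints": joint angles; "joint_vel": joint speeds; "joint_torque": joint torques, N m; "tcp_pos": TCP position; "orientation": TCP orientation; "contact_force": force on the tool from outside, world axes, zero at the start; "torque": the same for the moment, N m; "opening": finger opening in m; "gripper_force": force on a finger pad.
Only numpy, scipy, OpenCV 4.12 (cv2) and the standard library are available. Lean on these libraries where they do the work, as an engineer would, in place of code of your own. Each camera call takes 0.05 s, during which the arm holds its last target. There are 200 camera calls.

### The job

Assemble the gearbox shaft that stands upright in the blue stand: slide on the ball bearing first so that it seats on the shaft's shoulder, then the plain steel spacer ring, then the toothed gear with its hub up, and last the dark shaft collar that retains them. Lower each part down the shaft until it rests on the one below rather than letting it drop, let go of it before fetching the next, and leave the grease tin, the brass bush and the oil bottle where they are.

Things in the scene. Friction and masses are not known exactly. Their poses are not given: they have to be found in the camera images.
- shaft_stand: Blue cast stand, fixed, with a steel shaft upright in it. Origin: centre of its underside, on the shaft's axis; z up. Foot 82 mm across, 11 mm high (screw heads to 16 mm); boss 44 mm across with a clamp lug at -x, to z = 24 mm; then the shaft's shoulder, 30 mm across, flat top (the seat) at z = 32 mm. Above it the shaft is 18 mm thick to z = 83 mm, then tapers to 9 mm at its tip, z = 92 mm
- bearing: Ball bearing, bright steel rings with a black seal between, 52 mm outside, bore 23 mm, 15 mm high, 0.13 kg, lying flat. Origin: centre of its underside, on its axis; z up
- spacer_ring: Plain bright steel spacer ring without teeth, seal or screw, 38 mm outside, bore 26.5 mm, 13 mm high, 0.035 kg, lying flat. Origin: centre of its underside, on its axis; z up
- gear: Steel spur gear, 56 mm over its 26 teeth, bore 22 mm, 16 mm high in all: toothed rim from z = 0 to 11 mm, smooth hub 32 mm across from z = 11 to 16 mm; 0.17 kg; lies flat with the hub up. Origin: centre of its underside, on its axis; z up
- shaft_collar: Dark grey shaft collar with a set screw in its side, 42 mm outside (43 mm over the screw), bore 22 mm, 14 mm high, 0.12 kg, lying flat. Origin: centre of its underside, on its axis; z up
- grease_tin: Bystander: flat round grease tin, yellow over blue, 67 mm across, 32 mm high. Origin: centre of its underside
- brass_bush: Bystander: flanged brass bush, flange 40 mm across, 28 mm high, bore 17 mm (too small for this shaft). Origin: centre of its underside
- oil_bottle: Bystander: small white oiler bottle with a red nozzle, 40 mm across, 105 mm high, on the bench beside the red case (not the one far back). Origin: centre of its underside
Not all that is in view belongs to the job. What is shaped like the bearing but green is not meant. What is shaped like the shaft_collar but brown is not meant.

How it is judged:
By the outcome, as a careful person would: the job done as asked, in the order asked, and still so for the second after the job is handed in, with the robot touching nothing.
It also fails if it takes over 93 s, if anything falls off the work surface, if the arm or the gripper's body presses on something with over 40 N, if the wrist force passes 120 N, or if a joint passes its speed limit or range.

## Working session

There is one attempt and no reset: what is moved stays moved. The work goes in short steps, each a Python script; the robot and the scene stay as the last script left them, time stands still between calls to the robot, and variables do not carry over. Pictures are saved under pics/ and viewed, at most 14 in all, crops included, and the job is handed in when it is done.

```bash
mkdir -p pics; cat > h.py <<'E'
from station import r
import numpy as np, cv2
def snap(n,f=None):
    s=r.snapshot(n)
    if f: cv2.imwrite('pics/'+f,cv2.cvtColor(s['frame'],cv2.COLOR_RGB2BGR))
    return s
def ray(s,u,v):
    R=np.array(s['R']);t=np.array(s['t'])
    return -R.T@t, R.T@np.array([(u-s['cx'])/s['fx'],(v-s['cy'])/s['fy'],1])
def onz(s,u,v,z):
    c,d=ray(s,u,v); return c+d*(z-c[2])/d[2]
def proj(s,X):
    p=np.array(s['R'])@np.array(X)+np.array(s['t']); return np.array([s['fx']*p[0]/p[2]+s['cx'],s['fy']*p[1]/p[2]+s['cy']])
def tri(obs):
    A=np.zeros((3,3));b=np.zeros(3)
    for s,u,v in obs:
        c,d=ray(s,u,v);d=d/np.linalg.norm(d);P=np.eye(3)-np.outer(d,d);A+=P;b+=P@c
    return np.linalg.solve(A,b)
E
python3 - <<'E'
from h import *
import pickle
D={}
for n in ('top','side','wrist'):
    s=snap(n,n+'0.png');D[n]=s
    print(n,s['fx'],s['cx'],s['cy'],'cam',ray(s,0,0)[0].round(3),'fwd',np.array(s['R'])[2].round(3))
pickle.dump(D,open('d0.pkl','wb'))
print(r.sense())
E
```

```text
top 451.4960562787802 280.0841696752175 211.87916360985486 cam [0.448 0.245 0.937] fwd [ 0.054  0.015 -0.998]
side 537.5425313955299 288.8396537025005 211.257494053559 cam [ 0.311 -0.618  0.453] fwd [ 0.167  0.893 -0.419]
wrist 328.67434921897757 282.3104313214062 212.71725729013508 cam [ 0.229 -0.559  0.384] fwd [-0.279 -0.07  -0.958]
{'clock': 0.15, 'joints': array([-7.85374184e+01,  5.25425325e+00,  7.05649792e+01, -1.41339278e-04,
        1.04268238e+02, -3.25068834e+00]), 'joint_vel': array([-0.06428263, -0.28282702, -0.2747632 ,  0.02880491, -0.08817441,
        0.0790896 ]), 'joint_torque': array([ 1.61566682e-04, -4.47045922e+01, -4.06906986e+01,  6.98289019e-02,
        2.74878141e-02, -1.10703768e-04]), 'tcp_pos': array([ 0.15237649, -0.5803799 ,  0.40376577]), 'orientation': array([-1.79912662e+02, -4.82320587e-03,  1.47132315e+01]), 'contact_force': array([-0.43690734, -0.46175913, -0.55489362]), 'torque': array([-0.01630707, -0.06937808,  0.00401019]), 'gripper_force': 0.0, 'opening': 0.08756981285397843}
```

View pics/top0.png

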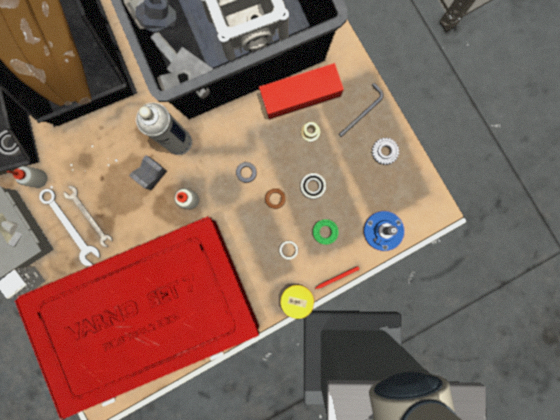

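View pics/side0.png

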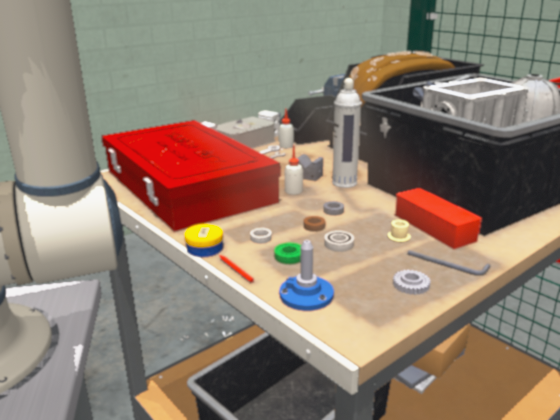

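Top view candidates: bearing (313,186), with its green lookalike at (325,232). Spacer (289,251). Gear (385,151). Dark grey collar (246,172), with its brown lookalike at (275,198). Bush (311,131), tin (297,301) and bottle (187,198). Stand (384,230).
In the side view: bearing (340,240), spacer (261,235), gear (412,281), collar (334,208), shaft tip (307,242). I choose the bright ring with the black seal, the thin bright ring, the toothed part and the grey ring with the screw. A close crop will check these.

```bash
python3 - <<'E'
from h import *
import pickle
D=pickle.load(open('d0.pkl','rb'));T,S,W=D['top'],D['side'],D['wrist']
P=dict(bearing=((313,186),(340,238)),spacer=((289,251),(261,233)),gear=((385,151),(412,279)),collar=((246,172),(334,206)),bush=((311,131),(400,223)),tip=((387,229),(307,241)),green=((325,232),(290,250)),brown=((275,198),(314,221)),bottle=((187,198),(293,165)))
for k,(a,b) in P.items(): print(k,tri([(T,*a),(S,*b)]).round(4), onz(T,*a,0.015).round(3))
from scipy.spatial.transform import Rotation as Ro
q=r.sense();Rt=Ro.from_euler('xyz',q['orientation'],degrees=True).as_matrix()
c,_=ray(W,0,0);print('cam in tool',Rt.T@(c-q['tcp_pos']),(Rt.T@np.array(W['R']).T).round(3))
im=cv2.cvtColor(T['frame'],cv2.COLOR_RGB2BGR)[110:320,225:415]
cv2.imwrite('pics/crop.png',cv2.resize(im,None,fx=2.8,fy=2.8,interpolation=cv2.INTER_CUBIC))
E
```

```text
bearing [0.5528 0.1924 0.0121] [0.551 0.193 0.015]
spacer [0.4191 0.2407 0.0116] [0.418 0.241 0.015]
gear [0.6266 0.0441 0.0091] [0.625 0.046 0.015]
collar [0.5802 0.331  0.0107] [0.579 0.331 0.015]
bush [0.6643 0.1977 0.0279] [0.665 0.198 0.015]
tip [0.4636 0.0576 0.0857] [0.465 0.042 0.015]
green [0.4584 0.1675 0.0119] [0.457 0.168 0.015]
brown [0.5258 0.2707 0.0112] [0.526 0.27  0.015]
bottle [0.5196 0.4406 0.0636] [0.525 0.451 0.015]
cam in tool [ 0.07914463 -0.00096796  0.01937037] [[-0.    -0.958 -0.288]
 [ 1.     0.    -0.002]
 [ 0.002 -0.288  0.958]]
```

View pics/crop.png

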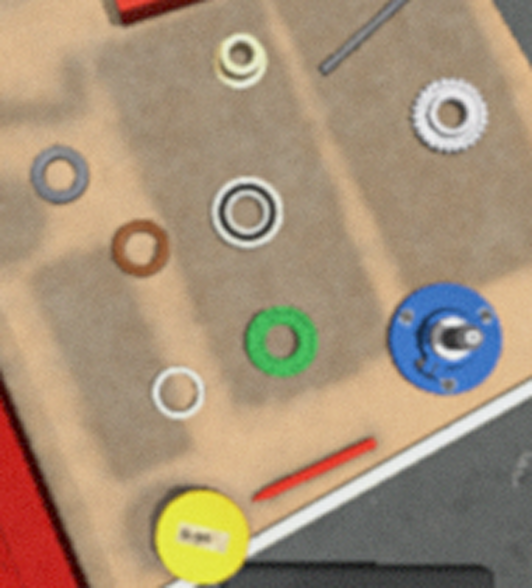

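The crop confirms the choices: the bearing with its black seal at (247,212), thin spacer (178,392), gear with hub up (450,115), grey collar (60,175), shaft at (455,337). Next is a wrist survey with one fixed yaw and the same relative pose each time, so calibration bias cancels.

```bash
python3 - <<'E'
from h import *
import pickle
P=dict(stand=(.4636,.0576,.39),gear=(.6266,.0441,.30),bearing=(.5528,.1924,.30),collar=(.5802,.331,.30),spacer=(.4191,.2407,.30))
O=[180,0,60];V={};u=np.array([-.866,.5])
for k in ('stand','gear','bearing','collar','spacer'):
    p=np.array(P[k])
    for i,d in enumerate((.03,-.03)):
        (r.reach if i==0 else r.servo_line)([p[0]+u[0]*d,p[1]+u[1]*d,p[2]],O)
        V[k,i]=(r.snapshot('wrist'),r.sense()['tcp_pos'])
    print(k,V[k,1][1].round(4),r.sense()['clock'])
pickle.dump(V,open('v.pkl','wb'))
rows=[np.hstack([V[k,i][0]['frame'] for k in ('stand','gear','bearing','collar','spacer')]) for i in (0,1)]
m=cv2.resize(np.vstack(rows),None,fx=.285,fy=.285,interpolation=cv2.INTER_AREA)
cv2.imwrite('pics/mont.png',m[:,:,::-1])
E
```

```text
stand [0.4893 0.0427 0.39  ] 3.325
gear [0.6519 0.0294 0.301 ] 4.6083
bearing [0.5787 0.1772 0.2997] 6.1333
collar [0.6061 0.3156 0.3   ] 7.5
spacer [0.445  0.226  0.2997] 9.0417
```

View pics/mont.png

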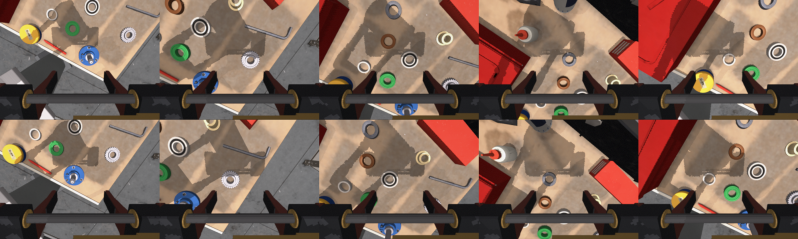

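```bash
cat > det.py <<'E'
from h import *
def blob(s,X,lo=0,hi=70,name=None,R=60):
    """low-saturation blob nearest to projected X -> filled hull ellipse"""
    hsv=cv2.cvtColor(s['frame'],cv2.COLOR_RGB2HSV)
    m=((hsv[...,1]<hi)&(hsv[...,2]>lo)).astype(np.uint8)*255 if name!='blue' else cv2.inRange(hsv,(100,120,40),(125,255,255))
    u=proj(s,X); w=np.zeros_like(m); cv2.circle(w,tuple(int(x) for x in u.round()),R,255,-1); m&=w
    m=cv2.morphologyEx(m,cv2.MORPH_OPEN,np.ones((2,2),np.uint8))
    cs=[c for c in cv2.findContours(m,cv2.RETR_EXTERNAL,cv2.CHAIN_APPROX_NONE)[0] if cv2.contourArea(c)>100]
    c=max(cs,key=cv2.contourArea)
    return cv2.fitEllipse(cv2.convexHull(c)),c
E
python3 - <<'E'
from det import *
import pickle
V=pickle.load(open('v.pkl','rb'))
P=dict(gear=(.6266,.0441,.008),bearing=(.5528,.1924,.008),collar=(.5802,.331,.007),spacer=(.4191,.2407,.007),stand=(.4636,.0576,.01))
D=dict(gear=.056,bearing=.052,collar=.042,spacer=.038,stand=.082)
tiles=[]
for k in P:
    o=[]
    for i in (0,1):
        s=V[k,i][0]; e,c=blob(s,P[k],name='blue' if k=='stand' else None,R=40 if k!='stand' else 70); o.append((s,*e[0]))
        im=s['frame'].copy(); cv2.ellipse(im,e,(255,0,255),1)
        u=proj(s,P[k]).astype(int); a=im[max(0,u[1]-65):u[1]+65,max(0,u[0]-65):u[0]+65]
        tiles.append(cv2.resize(a,(150*1,150),interpolation=cv2.INTER_CUBIC))
        print(k,i,np.round(e[0],1),np.round(e[1],1),onz(s,*e[0],P[k][2]).round(4))
    print(k,'tri',tri(o).round(4))
T=np.vstack([np.hstack(tiles[0::2]),np.hstack(tiles[1::2])])
s=V['stand',1][0]; u=proj(s,P['stand']).astype(int)
b=cv2.resize(s['frame'][u[1]-70:u[1]+50,u[0]-75:u[0]+75],(375,300),interpolation=cv2.INTER_CUBIC)
s=V['stand',0][0]; u=proj(s,P['stand']).astype(int)
b2=cv2.resize(s['frame'][u[1]-70:u[1]+50,u[0]-75:u[0]+75],(375,300),interpolation=cv2.INTER_CUBIC)
cv2.imwrite('pics/det.png',np.vstack([T,np.hstack([b2,b])])[:,:,::-1])
E
```

```text
gear 0 [320.  211.1] [79.5 79.6] [0.6272 0.0431 0.008 ]
gear 1 [250.1 211. ] [79.4 79.5] [0.627  0.0432 0.008 ]
gear tri [0.6273 0.0434 0.009 ]
bearing 0 [318. 211.] [79.7 79.9] [0.5531 0.1915 0.008 ]
bearing 1 [249. 211.] [79.7 79.8] [0.553  0.1916 0.008 ]
bearing tri [0.5532 0.1917 0.0088]
collar 0 [312.2 206.8] [52.1 65. ] [0.5773 0.3357 0.007 ]
collar 1 [242.2 206.1] [52.2 65.2] [0.5775 0.3364 0.007 ]
collar tri [0.5775 0.3363 0.0079]
spacer 0 [311.4 205.1] [60.1 68.4] [0.417  0.2482 0.007 ]
spacer 1 [242.1 204.5] [60.  64.3] [0.4169 0.2482 0.007 ]
spacer tri [0.417  0.2483 0.0074]
stand 0 [312.7 195.4] [69.2 70.7] [0.4627 0.0487 0.01  ]
stand 1 [260.4 195.6] [69.3 70.7] [0.4628 0.0487 0.01  ]
stand tri [0.4626 0.0485 0.0089]
```

View pics/det.png

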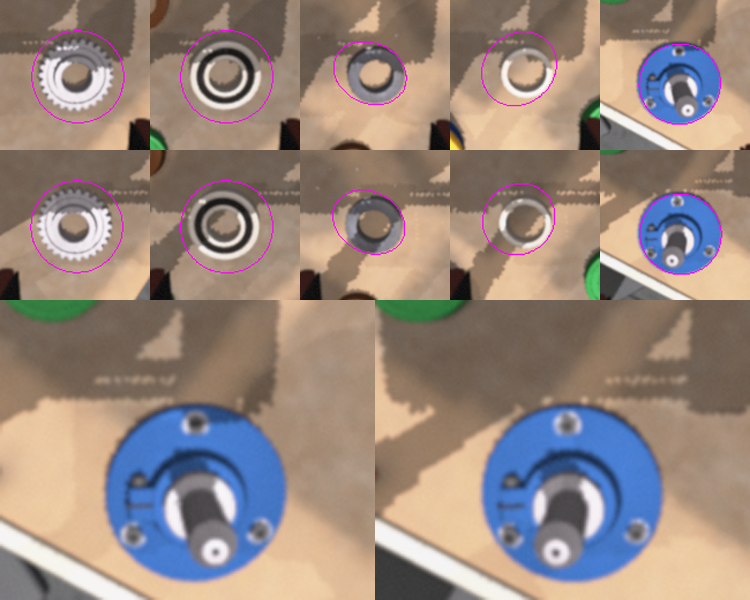

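The tiles show the stand fit is good, but shadows inflate the part ellipses. The shaft tip's bright centre mark is at tile (215,551) and (558,551). I'll tighten the mask and locate the tip.

```bash
python3 - <<'E'
from det import *
import pickle
V=pickle.load(open('v.pkl','rb'))
P=dict(gear=(.6266,.0441,.008),bearing=(.5528,.1924,.008),collar=(.5802,.331,.007),spacer=(.4191,.2407,.007))
tiles=[]
for k in P:
    for i in (0,1):
        s=V[k,i][0]; u=proj(s,P[k]).astype(int); a=s['frame'][u[1]-55:u[1]+55,u[0]-55:u[0]+55]
        S=cv2.cvtColor(a,cv2.COLOR_RGB2HSV)[...,1]; print(k,i,np.histogram(S,bins=range(0,160,10))[0])
o=[]
for i,px in ((0,(215,251)),(1,(183,251))):
    s=V['stand',i][0]; u=proj(s,(.4636,.0576,.01)).astype(int)
    x,y=int(u[0]-75+px[0]/2.5),int(u[1]-70+px[1]/2.5)
    g=s['frame'][y-5:y+6,x-5:x+6].min(2).astype(float); w=np.clip(g-np.percentile(g,80),0,None)
    yy,xx=np.mgrid[-5:6,-5:6]; o.append((s,x+(w*xx).sum()/w.sum(),y+(w*yy).sum()/w.sum()))
    print(o[-1][1:],onz(s,*o[-1][1:],.092).round(4))
print('tip',tri(o).round(4))
E
```

```text
gear 0 [1173 1428  128  111  115  335 5060 3164  502   54   10    5    3    6
    5]
gear 1 [1167 1435  127  117  126  351 5126 3169  469    6    2    2    2    1
    0]
bearing 0 [  96  416 1098  833  212 1867 6182 1325   24    9    8    5    3    5
    5]
bearing 1 [  63  359 1091  937  231 1906 6053 1399   27    9    6    5    4    3
    6]
collar 0 [ 160 1009  100   70   74  131 1795 4255 4489    3    3    3    2    3
    1]
collar 1 [ 166 1012  113   74   71  115 1781 4540 4197   16    2    5    1    5
    2]
spacer 0 [ 100  220  262  262  123  774 3612 4169 2519    7    6   10    6    8
    8]
spacer 1 [  49  143  332  311  127  703 3350 3611 3394   15   10    6    8    8
    6]
(np.float64(319.696), np.float64(216.288)) [0.4623 0.0499 0.092 ]
(np.float64(254.61139896373058), np.float64(216.9222797927461)) [0.4633 0.0489 0.092 ]
tip [0.4618 0.0475 0.0851]
```

```bash
python3 - <<'E'
from det import *
import pickle
V=pickle.load(open('v.pkl','rb'))
P=dict(gear=(.6266,.0441,.008),bearing=(.5528,.1924,.008),collar=(.5802,.331,.007),spacer=(.4191,.2407,.007))
tiles=[]
for k in P:
    o=[]
    for i in (0,1):
        s=V[k,i][0]; e,c=blob(s,P[k],hi=45,R=42); o.append((s,*e[0]))
        im=cv2.resize(s['frame'],None,fx=3,fy=3,interpolation=cv2.INTER_CUBIC)
        cv2.ellipse(im,(((e[0][0]+.33)*3,(e[0][1]+.33)*3),(e[1][0]*3,e[1][1]*3),e[2]),(255,0,255),1)
        u=(3*np.array(e[0])).astype(int); tiles.append(im[u[1]-95:u[1]+95,u[0]-95:u[0]+95])
        print(k,i,np.round(e[0],1),np.round(e[1],1),onz(s,*e[0],P[k][2]).round(4))
    print(k,'tri',tri(o).round(4))
cv2.imwrite('pics/det2.png',np.vstack([np.hstack(tiles[0::2]),np.hstack(tiles[1::2])])[:,:,::-1])
E
```

```text
gear 0 [319.4 210.1] [64.3 65.7] [0.6272 0.0442 0.008 ]
gear 1 [249.2 210. ] [64.4 65.9] [0.6269 0.0443 0.008 ]
gear tri [0.6272 0.0446 0.0095]
bearing 0 [317.6 209.9] [61.9 62.3] [0.5532 0.1926 0.008 ]
bearing 1 [247.7 209.8] [62.1 62.3] [0.5525 0.1931 0.008 ]
bearing tri [0.5534 0.1938 0.0118]
collar 0 [318.1 209.4] [48.6 49.6] [0.5806 0.331  0.007 ]
collar 1 [247.7 209.3] [49.2 49.5] [0.58   0.3316 0.007 ]
collar tri [0.5808 0.3322 0.0104]
spacer 0 [318.6 208.9] [44.4 45.9] [0.4208 0.2421 0.007 ]
spacer 1 [248.9 208.1] [44.8 45.2] [0.4203 0.2425 0.007 ]
spacer tri [0.4209 0.243  0.01  ]
```

View pics/det2.png

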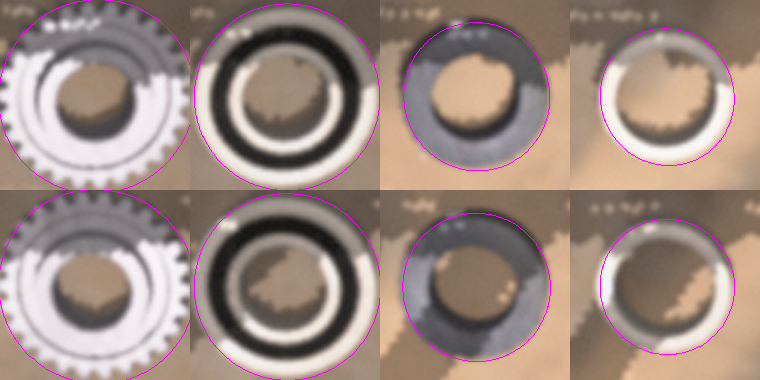

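Ellipses now hug the parts (66, 62, 49 and 45 px across, against 56, 52, 42 and 38 mm), and they stand on the bench as expected. First I fetch the bearing to a hover just above the shaft and look.

```bash
cat > act.py <<'E'
from det import *
O=[180,0,60]; AX=np.array([.4628,.0492])
P=dict(gear=(.6270,.0443),bearing=(.5529,.1929),collar=(.5803,.3314),spacer=(.4206,.2424))
ZG=.1848
def st(m):
    s=r.sense(); print(m,'t',round(s['clock'],2),'tcp',s['tcp_pos'].round(4),'F',s['contact_force'].round(1),'open',round(s['opening'],4),'gf',round(s['gripper_force'],1)); return s
def fetch(k,hover=.292):
    x,y=P[k]
    r.let_go(); r.reach([x,y,.26],O)
    r.servo_line([x,y,ZG],O,speed=.12); r.wait(.15); st('at '+k)
    r.grab(30); r.wait(.2); st('grabbed')
    r.servo_line([x,y,.30],O,speed=.15)
    r.reach([*AX,.30],O); r.servo_line([*AX,hover],O,speed=.1); r.wait(.2); st('hover')
def lower(zb,d=(0,0),step=.001):
    """lower held part (its underside grabbed at bench) onto expected seat height zb, guarded"""
    x,y=AX+np.array(d); zt=ZG+zb
    f0=r.sense()['contact_force'][2]; z=r.sense()['tcp_pos'][2]
    while True:
        z-= .006 if z-zt>.010 else step
        r.servo_line([x,y,z],O,speed=.06 if z-zt>.006 else .02)
        s=r.sense(); f=s['contact_force']
        if f[2]-f0>4 or np.hypot(*f[:2])>12 or z<zt-.004: break
    s=st('stopped, above expected seat by %.1f mm;'%(1e3*(z-zt)))
    return z-zt
def release():
    p=r.sense()['tcp_pos']; r.let_go(); r.wait(.2); st('released')
    r.servo_line([p[0],p[1],.30],O,speed=.15)
E
python3 - <<'E'
from act import *
fetch('bearing')
a=snap('side')['frame'];b=snap('wrist')['frame']
cv2.imwrite('pics/b1.png',np.hstack([cv2.resize(a[170:330,220:400],(450,400)),cv2.resize(b[120:300,190:370],(340,400))])[:,:,::-1])
E
```

```text
at bearing t 10.73 tcp [0.5532 0.193  0.186 ] F [ 0.7 -0.7 -0.2] open 0.0877 gf 0.0
grabbed t 11.6 tcp [0.5529 0.1929 0.1848] F [-0.1  0.1 -0.6] open 0.0502 gf 30.0
hover t 13.68 tcp [0.463  0.0496 0.292 ] F [ 0.5  0.  -1.3] open 0.0503 gf 30.0
```

View pics/b1.png

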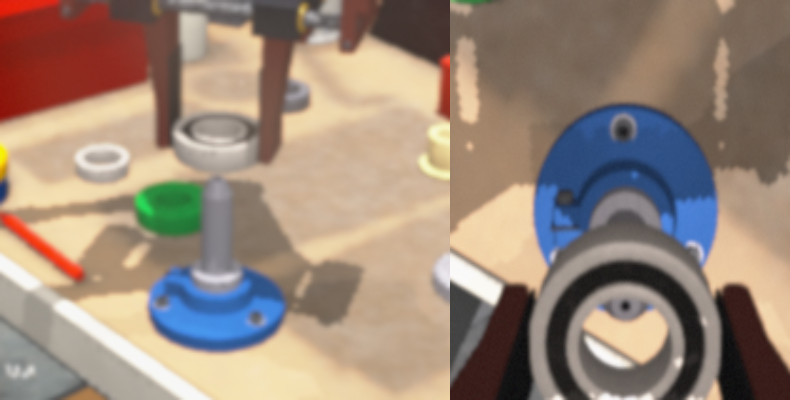

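The bearing hangs level between the fingers (side crop 217,140), directly over the shaft tip (217,182). In the wrist crop, the bearing centre (x≈625) lines up with the tip (625,305). Next I lower it.

```bash
python3 - <<'E'
from act import *
e=lower(.032)
if -.004<e<.003: release()
E
```

```text
stopped, above expected seat by -0.7 mm; t 19.03 tcp [0.4629 0.0492 0.2167] F [-1.2  0.8  3.5] open 0.0506 gf 30.0
released t 19.98 tcp [0.4628 0.0492 0.2161] F [-0.8  0.2  0.7] open 0.0877 gf 0.0
```

```bash
python3 - <<'E'
from act import *
fetch('spacer')
e=lower(.047)
a=snap('side')['frame']
if -.004<e<.003: release()
b=snap('side')['frame']
cv2.imwrite('pics/s1.png',np.hstack([cv2.resize(x[190:330,230:390],(400,350)) for x in (a,b)])[:,:,::-1])
E
```

```text
at spacer t 22.65 tcp [0.4209 0.2424 0.1856] F [-0.6  0.3  0.2] open 0.088 gf 0.0
grabbed t 23.7 tcp [0.4206 0.2424 0.1848] F [ 0.7 -0.1 -0.1] open 0.0372 gf 30.0
hover t 25.88 tcp [0.4628 0.0497 0.2921] F [-0.9  0.2  0.7] open 0.0372 gf 30.0
stopped, above expected seat by -1.7 mm; t 30.12 tcp [0.4629 0.0493 0.2316] F [-4.   0.6  8.3] open 0.0372 gf 30.0
released t 31.29 tcp [0.4628 0.0492 0.2301] F [ 0.5 -0.7  0.1] open 0.0879 gf 0.0
```

View pics/s1.png

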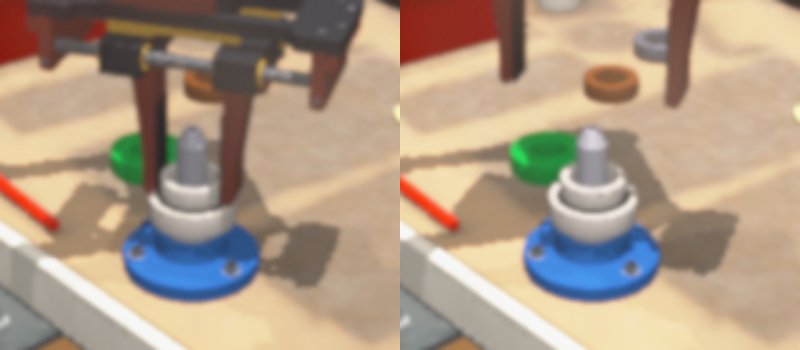

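The spacer (right crop 593,185) lies flat on the bearing (593,212), around the shaft. Next is the gear, seat about 60 mm.

```bash
python3 - <<'E'
from act import *
fetch('gear',.294)
e=lower(.060)
if -.004<e<.003: release()
else: r.wait(.1); st('unexpected')
b=snap('side')['frame'];c=snap('wrist')['frame']
cv2.imwrite('pics/g1.png',np.hstack([cv2.resize(b[190:330,230:390],(400,350)),cv2.resize(c[150:290,200:360],(400,350))])[:,:,::-1])
E
```

```text
at gear t 33.82 tcp [0.6273 0.0443 0.1861] F [-0.3 -0.1  0.5] open 0.0878 gf 0.0
grabbed t 34.64 tcp [0.627  0.0443 0.1848] F [ 0.8 -0.1 -0.6] open 0.0555 gf 30.0
hover t 36.71 tcp [0.4632 0.0492 0.2939] F [-0.4 -0.5 -0.8] open 0.055 gf 30.0
stopped, above expected seat by -0.9 mm; t 40.46 tcp [0.4628 0.0493 0.2446] F [-0.6  0.4  4.2] open 0.0552 gf 30.0
released t 41.34 tcp [0.4628 0.0492 0.2439] F [ 0.   0.  -0.3] open 0.0875 gf 0.0
```

View pics/g1.png

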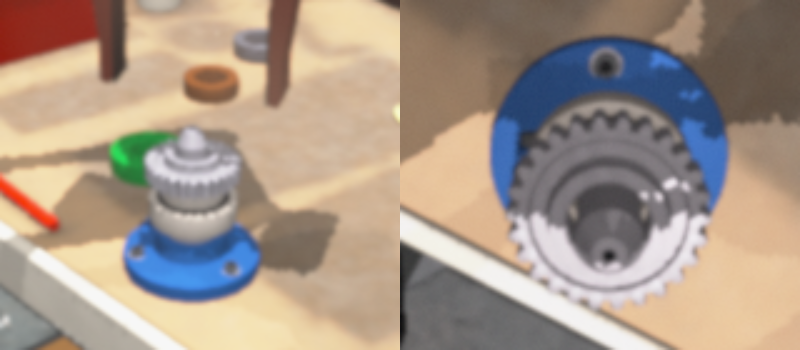

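The gear sits hub up and level on the spacer (side crop 192,165; wrist crop 608,210). The collar is last.

```bash
python3 - <<'E'
from act import *
fetch('collar',.296)
e=lower(.076)
if -.004<e<.003: release()
else: r.wait(.1); st('unexpected')
b=snap('side')['frame'];c=snap('wrist')['frame'];r.wait(.5);snap('side','end.png')
cv2.imwrite('pics/c1.png',np.hstack([cv2.resize(b[190:330,230:390],(400,350)),cv2.resize(c[150:290,200:360],(400,350))])[:,:,::-1])
E
```

```text
at collar t 44.28 tcp [0.5805 0.3314 0.1855] F [-0.1 -0.5  0.7] open 0.0881 gf 0.0
grabbed t 45.27 tcp [0.5803 0.3314 0.1848] F [-0.3 -0.6  0. ] open 0.0413 gf 30.0
hover t 47.81 tcp [0.4629 0.0495 0.296 ] F [-0.6  0.6 -1.7] open 0.0417 gf 30.0
stopped, above expected seat by 0.2 mm; t 50.51 tcp [0.4627 0.0488 0.2614] F [-2.9 -5.6  2.8] open 0.0417 gf 30.0
released t 51.57 tcp [0.4628 0.0492 0.261 ] F [ 0.1  0.5 -0.4] open 0.088 gf 0.0
```

View pics/c1.png

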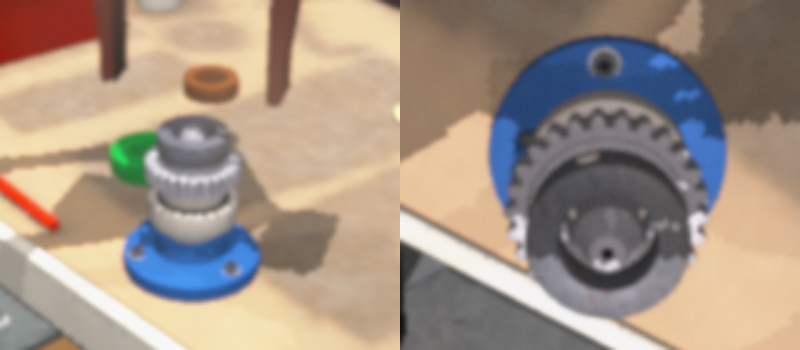

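View pics/end.png

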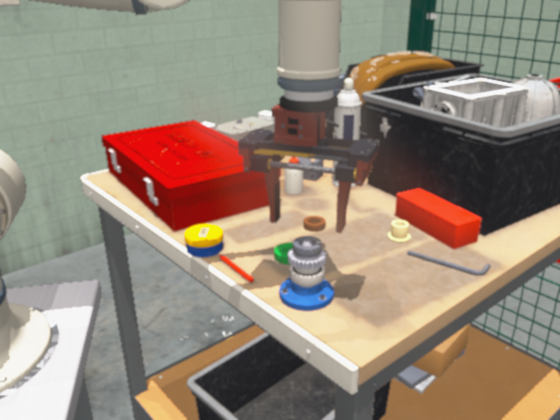

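The collar is on the shaft and the bystanders haven't moved (end.png: tin 204,238, bush 400,230, bottle 293,175). The stop came about 1 mm early with some side force, so I'll check that the collar is level with a zoom from two angles.

```bash
python3 - <<'E'
from act import *
a=cv2.cvtColor(cv2.imread('pics/end.png'),cv2.COLOR_BGR2RGB)
r.servo_line([.4628-.08*.5,.0492-.08*.866,.30],O); r.wait(.2)
b=snap('wrist'); u=proj(b,[*AX,.08]).astype(int); t=snap('top'); 
f=lambda im,u,h:cv2.resize(im[u[1]-h:u[1]+h,u[0]-h:u[0]+h],(390,390),interpolation=cv2.INTER_CUBIC)
print(u, st('')['clock'])
cv2.imwrite('pics/z.png',np.hstack([f(a,(307,265),40),f(b['frame'],u,60)])[:,:,::-1])
E
```

```text
t 53.61 tcp [ 0.423  -0.0196  0.2999] F [ 0.9 -0.1 -0.2] open 0.0877 gf 0.0
[284 115] 53.6083
```

View pics/z.png

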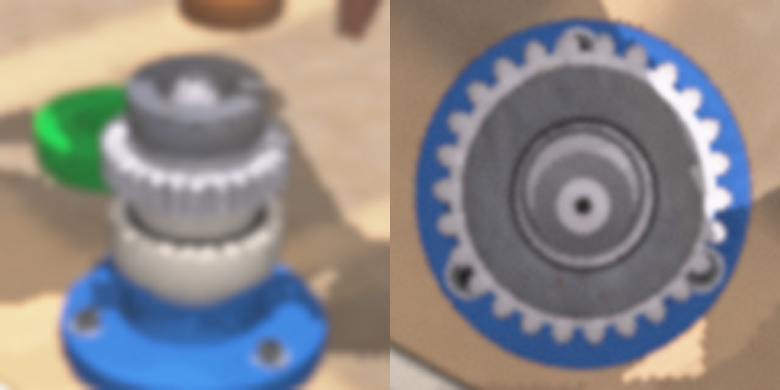

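The collar is level and concentric: side crop rims at y≈85 left and right, wrist crop centred at (585,195) with the shaft tip showing at (583,205). Handing in.

```bash
python3 -c "
from h import *
print(r.hand_in())"
```

```text
the job is handed in; nothing more can be done
None
```

The bearing, spacer ring, gear (hub up) and shaft collar were lowered onto the shaft in that order and released, the tin, bush and bottle were left alone, and the job was handed in at about 54 s of the 93 s allowed.

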